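Lay the second course of cartons in running bond

ROBOT

A 6-joint arm with a two-finger parallel gripper is mounted at the origin on the work surface; the furniture and walls round the work are solid. World frame = base frame: x ahead of the robot, y to its left, z up, the work surface at z = 0. Lengths are in mm, angles in degrees, forces in N, time in s.
With the tool pointing down it reaches from about 300 to 850 mm from the base axis. Payload 4.2 kg.
Tool frame: the origin (TCP) lies on the centre line of the jaws, within the pads' length; the fingertips stand 14 mm ahead of it and the grasp point (between the pads) lies 5 mm behind it; x points along the fingers, y is the direction in which the jaws open and shut, and the axes are right-handed (so a half turn about x gives the same grasp; the last joint's range is limited). The gripper opens to 91 mm and grips with 3 to 60 N. Pads are 32 mm wide; open, the fingers measure 118 mm over their backs; the gripper's body (76 mm by 178 mm) begins 60 mm behind the grasp point.
Start: joints at [-67.781, 18.312, 89.639, -0, 72.044, -1.146], TCP at [228.044, -527.861, 227.976] pointing down, gripper open.
Joint ranges: [-177.97, 177.97], [-48.28, 115.42], [12.27, 149.76], [-77.06, 257.06], [2.81, 150.46], [-146.56, 146.56]. Speed limits (degrees/s): [147.25, 147.25, 180, 180, 180, 180].

INTERFACE

Orientations are given as [roll, pitch, yaw] about the fixed x, y, z axes, in that order (R = Rz(yaw) Ry(pitch) Rx(roll)).
In Python, from workcell import readout, optics, env gives the robot as it stands.
- The arm moves only by the shell command python3 -m creep 'ROWS' [OPENING] [FORCE]. ROWS is JSON, a list of rows, each an object with "translation": the shift along the world's x, y, z in cm, a list of three; "delta_rot": the turn, a rotation vector about the world's x, y, z in rad, a list of three. In form: [{"translation": [dx, dy, dz], "delta_rot": [rx, ry, rz]}, ...]. A call has 1 to 5 rows; each row shifts and turns the commanded pose from where the row before left it; what a row does not reach is not made up. A row lasts 1/12 s, in which the tool goes at most 41.7 mm and 7.16 degrees, less where a joint would pass 70% of its speed; a pose out of reach is approached as far as the arm can. A call with a gripper value outside its range is refused whole. OPENING is the gripper's target within -1 to 1 (fully open at 1, half-way at 0, shut at -1), set as the call begins (- or left out, the last holds). The fingers move at their own pace and stop on an object; FORCE is the grip in N (left out, the last holds). Time passes only in rows, so rows that do not move let the fingers close. It gives the time, the measured TCP pose, the force and the opening at its end, in the units of the state.
- readout.state(): the state, without advancing time (a new reading comes with each control period).
- optics.grab_frame(name): name is "side" or "top"; returns (picture, depth): 400x640x3 uint8, red, green, blue; 400x640 float32, mm along the optical axis (not along the pixel's ray), 0 where there is no reading.
- optics.camera_params(name): a dict with "mtx" (3x3 intrinsics, pixels), "R" (3x3) and "t" (3): a world point X has camera coordinates R X + t. Camera axes: x right, y down, z forward; pixel columns grow to the right and rows downward; lengths in mm; the calibration is good to about 2 mm. A picture is of the moment at which its call begins. camera_params takes no time and is no camera call.
- env.job_done(): hands the job in, once; it reports no verdict.
The state is a dict: "time_s": time; "qpos": joint angles; "qvel": joint speeds; "effort": joint torques, N m; "ee_pos": TCP position; "ee_rot": TCP orientation; "force": force on the tool from outside, world axes, zero at the start; "torque": the same for the moment, N m; "gripper_width": finger opening in mm.
Only numpy, scipy, OpenCV 4.12 (cv2) and the standard library are available. Lean on these libraries where they do the work, as an engineer would, in place of code of your own. Each camera call takes 0.05 s, during which the arm holds its last target.

TASK

The bottom course of three small kraft cartons is glued to the packing board. Lay the two loose cartons of the same length flat on top, tape side up, as the second course in running bond: each one centred over a gap between two cartons of the bottom course, lined up with the row and its sides flush with it. Leave the short half-length carton where it lies.

Things in the scene. Friction and masses are not known exactly. Their poses are not given: they have to be found in the camera images.
- course_top (a point): Centre of the upper face of the bottom course: three equal brown kraft cartons (each 96 long, 50 wide, 44 high) in a row, end to end with 14 mm gaps, glued on a plywood board 336 x 70 x 12 mm that is fixed to the worktop. The upper face is level, 56 mm above the worktop. x runs along the row, y across it, z up. The middles of the two gaps lie at x = +55 mm and x = -55 mm of this point.
- pack_a_mid (a point): Centre (half-way up) of one of the two loose full-length cartons: brown kraft, 96 long (its x axis), 50 wide (its y axis), 44 high (z up), 0.14 to 0.28 kg, rigid, a strip of sealing tape along its top. It lies flat on the worktop. The two are interchangeable: either may go over either gap.
- pack_b_mid (a point): Centre (half-way up) of the other loose full-length carton, identical to the first: 96 long (x), 50 wide (y), 44 high (z up).
- short_pack_mid (a point): Centre (half-way up) of the half-length carton, brown kraft, 48 (x) by 50 (y) by 44 mm high, almost square from above. It is not used and stays where it is on the worktop.
Things that resemble listed ones, but are neither listed nor needed, are in the scene too. Leave any blue look-alike of the part that bears pack_b_mid alone.

How it is judged:
By the outcome, as a careful person would: the job done as asked, in the order asked, and still so for the second after the job is handed in, with the robot touching nothing.
It also fails if it takes over 54 s, if anything falls off the work surface, if the arm or the gripper's body presses on something with over 40 N, if the wrist force passes 120 N, or if a joint passes its speed limit or range.

## Working session

There is one attempt and no reset: what is moved stays moved. The work goes in short steps, Python scripts to look and compute and a shell command to move; the robot and the scene stay as the last step left them, time stands still between calls to the robot, and variables do not carry over. Pictures are saved under pics/ and viewed, and the job is handed in when it is done.

```bash
mkdir -p pics; ls
python3 - <<'E'
from workcell import readout, optics
import cv2, numpy as np
s=readout.state();print(s)
for n in("top","side"):
    p,d=optics.grab_frame(n);cv2.imwrite(f"pics/{n}0.png",p[:,:,::-1]);np.savez(f"{n}0.npz",p=p,d=d)
    print(n,optics.camera_params(n))
E
```

```text
pics
{'time_s': 0.0, 'qpos': array([-6.77820804e+01,  1.83509145e+01,  8.97051626e+01, -2.98712342e-03,
        7.20431975e+01, -1.14568641e+00]), 'qvel': array([-0.00527511,  0.00316182, -0.01801693,  0.06160423,  0.02812646,
       -0.06647965]), 'effort': array([-5.11405287e-04, -4.12454367e+01, -2.31971347e+01,  7.28196977e-02,
        4.57829784e-02, -1.37342981e-04]), 'ee_pos': array([ 227.83557599, -527.42468823,  227.13596233]), 'ee_rot': array([-89.50703264,  89.90068473, 113.85749678]), 'force': array([-0.29536683,  0.15528412,  0.38892561]), 'torque': array([-0.02043779, -0.04277636, -0.0425969 ]), 'gripper_width': 91.4255091651003}
top {'mtx': array([[427.67042656,   0.        , 323.14929899],
       [  0.        , 427.67042656, 198.1771172 ],
       [  0.        ,   0.        ,   1.        ]]), 'R': array([[ 7.82683621e-05, -9.99999299e-01,  1.18154305e-03],
       [-9.89792164e-01, -2.45860862e-04, -1.42518106e-01],
       [ 1.42518297e-01, -1.15832739e-03, -9.89791490e-01]]), 't': array([-140.98404649,  561.10364205,  975.82007715])}
side {'mtx': array([[372.20391167,   0.        , 328.3762686 ],
       [  0.        , 372.20391167, 202.77290595],
       [  0.        ,   0.        ,   1.        ]]), 'R': array([[-0.99406672, -0.10713934,  0.01877546],
       [-0.07839925,  0.58608384, -0.80644856],
       [ 0.07539837, -0.80313566, -0.59100609]]), 't': array([527.7904285 , 162.59044035, 943.60932993])}
```

View pics/top0.png

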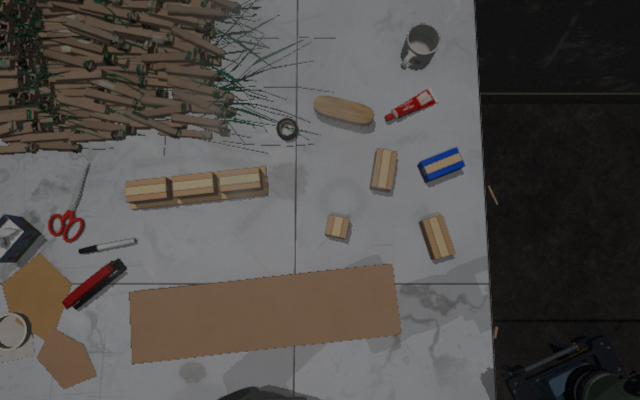

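View pics/side0.png

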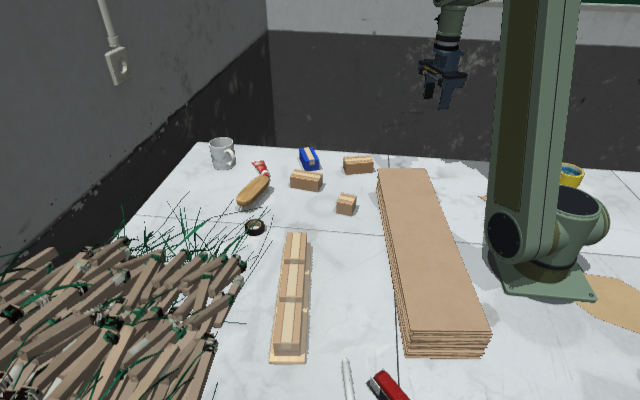

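The top view shows the course at about (126–268, 165–205), the two full-length packs at (384,170) and (437,237), the short pack at (338,227) and the blue look-alike at (441,164). I'll measure the top faces next.

```bash
cat > h.py <<'E'
import numpy as np, cv2
from workcell import optics
def world(d,n):
    c=optics.camera_params(n);K,R,t=c["mtx"],c["R"],c["t"]
    v,u=np.mgrid[0:400,0:640]
    pc=np.stack([(u-K[0,2])/K[0,0]*d,(v-K[1,2])/K[1,1]*d,d],-1)
    return (pc-t)@R
def ray(uv,n,z):
    c=optics.camera_params(n);K,R,t=c["mtx"],c["R"],c["t"]
    uv=np.atleast_2d(uv).astype(float)
    r=np.c_[(uv-K[:2,2])/[K[0,0],K[1,1]],np.ones(len(uv))]@R
    C=-R.T@t
    return C+r*((z-C[2])/r[:,2])[:,None]
def proj(X,n):
    c=optics.camera_params(n);x=c["mtx"]@(c["R"]@np.asarray(X,float)+c["t"]);return x[:2]/x[2]
def topface(d,n,box,z,tol=9):
    W=world(d,n);u0,u1,v0,v1=box
    m=np.zeros(d.shape,np.uint8)
    m[v0:v1,u0:u1]=(np.abs(W[v0:v1,u0:u1,2]-z)<tol)&(d[v0:v1,u0:u1]>0)
    k,l,st,_=cv2.connectedComponentsWithStats(m)
    out=[]
    for i in range(1,k):
        if st[i,4]<100: continue
        vv,uu=np.nonzero(l==i)
        P=ray(np.c_[uu,vv],n,z)[:,:2]
        (c,s,a)=cv2.minAreaRect(P.astype(np.float32))
        if s[0]<s[1]: s=s[::-1];a+=90
        a=(a+90)%180-90
        out.append((np.round(P.mean(0),1),np.round(c,1),np.round(s,1),round(a,1),st[i,4],round(float(np.median(W[vv,uu,2])),1)))
    return out
E
python3 - <<'E'
from h import *
d=np.load("top0.npz")["d"]
for nm,b,z in [("course",(110,285,150,225),56),("packs",(310,480,140,270),44)]:
    for o in topface(d,"top",b,z): print(nm,*o)
W=world(d,"top")
print("table z",np.median(W[225:240,180:280,2]),"sheets z",np.median(W[300:330,200:350,2]))
for nm,b in [("pile",(slice(0,150),slice(0,240))),("scis",(slice(160,245),slice(45,90))),("pen",(slice(235,255),slice(78,140))),("stapler",(slice(255,310),slice(60,130))),("mug",(slice(20,70),slice(400,440))),("edge",(slice(262,290),slice(200,390)))]:
    print(nm,W[b][...,2].max(), np.median(W[b][...,2]))
print(ray([[130,362],[130,292],[392,264],[400,333]],"top",np.median(W[300:330,200:350,2])))
E
```

```text
course [603.1  55.5] [603.   55.5] [97.3 51.7] -83.5 889 56.7
course [590.9 164.1] [590.9 163.9] [98.2 51.6] -83.5 902 56.7
course [578.6 272.8] [578.7 272.2] [99.7 51.6] -83.7 910 56.6
packs [ 630.7 -286.7] [ 631.  -286.6] [98.1 50.6] -9.7 846 44.9
packs [ 643.8 -426.6] [ 643.6 -426.7] [99.  50.5] -68.0 846 44.8
packs [ 493.6 -173.8] [ 493.7 -173.9] [49.7 49.2] 77.5 440 44.8
packs [ 469.  -409.8] [ 469.3 -409.2] [96.4 52.5] 16.3 916 44.9
table z 0.7291018692231135 sheets z 85.53997581646045
pile 1045.9924152503243 75.2277058599509
scis 1045.9924152503243 0.9062549251983254
pen 1045.9924152503243 1.4038127279720332
stapler 1045.9924152503243 1.7947700590515883
mug 1045.9924152503243 30.525585853973254
edge 1045.9924152503243 83.31690809237583
[[ 198.77999961  274.25654688   85.53997582]
 [ 346.12395326  283.74701877   85.53997582]
 [ 407.00182962 -293.71121967   85.53997582]
 [ 258.94932973 -307.69542364   85.53997582]]
```

Run:
```python
import cv2,numpy as np
p=np.load("top0.npz")["p"][:,:,::-1]
a=cv2.resize(p[150:220,110:290],None,fx=4.4,fy=4.4,interpolation=cv2.INTER_CUBIC)
b=cv2.resize(p[140:270,310:480],None,fx=4.4,fy=4.4,interpolation=cv2.INTER_CUBIC)
cv2.imwrite("pics/a.png",a);cv2.imwrite("pics/b.png",b)
```

```text
(no output)
```

View pics/a.png

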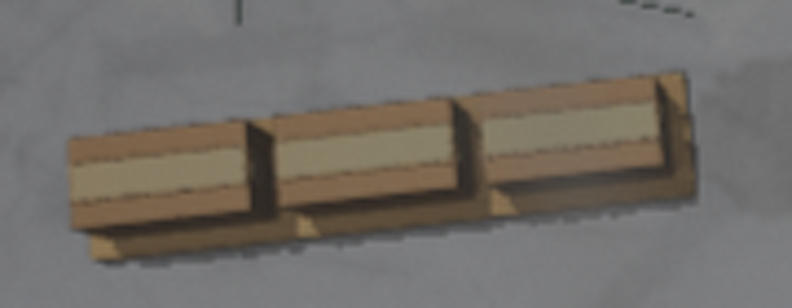

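View pics/b.png

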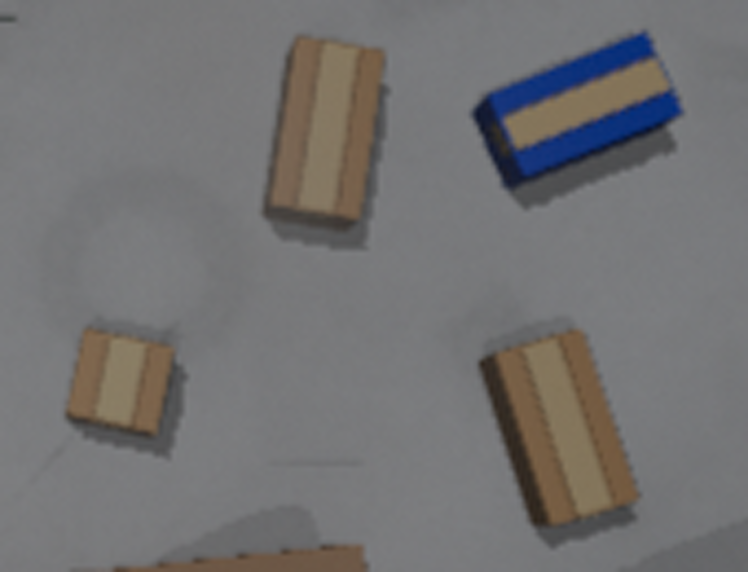

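The crops confirm three course cartons in line. Both full-length packs lie flat with tape up. Next I'll find the tool's current yaw and plan the moves.

```bash
cat >> h.py <<'E'
from scipy.spatial.transform import Rotation as Ro
def tool():
    from workcell import readout
    s=readout.state();R=Ro.from_euler("xyz",s["ee_rot"],degrees=True).as_matrix()
    y=R[:,1]
    print("t",round(s["time_s"],2),"pos",s["ee_pos"].round(1),"xaxis",R[:,0].round(3),"yawY",round(np.degrees(np.arctan2(y[1],y[0])),2),"F",s["force"].round(1),"w",round(s["gripper_width"],1),"q",s["qpos"].round(1))
    return s,R
E
python3 -c "
from h import *
tool()"
python3 -m creep '[{"translation":[0,0,0],"delta_rot":[0,0,0.1]},{"translation":[0,0,0],"delta_rot":[0,0,0]},{"translation":[0,0,0],"delta_rot":[0,0,0]}]'
python3 -c "
from h import *
tool()"
```

```text
t 0.1 pos [ 227.9 -527.5  227.2] xaxis [-0.001  0.001 -1.   ] yawY -66.64 F [ 0.5 -1.1  0.4] w 91.2 q [-67.8  18.3  89.7   0.   72.   -1.1]
time_s: 0.35
ee_pos: [228.0, -527.7, 227.6]
ee_rot: [-100.1, 90.0, 108.9]
force: [-0.0, 0.2, 1.0]
gripper_width: 91.5
t 0.35 pos [ 228.  -527.7  227.6] xaxis [-0.     0.001 -1.   ] yawY -61.03 F [-0.   0.2  1. ] w 91.5 q [-67.8  18.3  89.7   0.   72.   -6.7]
```

```bash
python3 -m creep '[{"translation":[3,1.5,-1],"delta_rot":[0,0,-0.056]},{"translation":[3,1.5,-1],"delta_rot":[0,0,-0.056]},{"translation":[3,1.5,-1],"delta_rot":[0,0,-0.056]},{"translation":[3,1.5,-1],"delta_rot":[0,0,-0.055]},{"translation":[3,1.5,-1],"delta_rot":[0,0,0]}]' 1 25
python3 -m creep '[{"translation":[3,1.5,-1],"delta_rot":[0,0,0]},{"translation":[3,1.5,-1],"delta_rot":[0,0,0]},{"translation":[3.1,1.3,-1],"delta_rot":[0,0,0]},{"translation":[0,0,0],"delta_rot":[0,0,0]},{"translation":[0,0,0],"delta_rot":[0,0,0]}]'
python3 -c "
from h import *
tool()"
```

```text
time_s: 0.77
ee_pos: [379.2, -452.0, 177.5]
ee_rot: [122.6, 90.0, -41.3]
force: [0.6, -0.1, 0.3]
gripper_width: 91.2
time_s: 1.18
ee_pos: [469.9, -408.7, 146.9]
ee_rot: [-47.9, 89.9, 148.5]
force: [-0.3, 1.1, 0.5]
gripper_width: 91.1
t 1.18 pos [ 469.9 -408.7  146.9] xaxis [-0.002  0.001 -1.   ] yawY -73.6 F [-0.3  1.1  0.5] w 91.1 q [-42.1  25.9  89.8  -0.   64.3  31.5]
```

Over the first pack, within a millimetre and a tenth of a degree. Descending and gripping.

```bash
python3 -m creep '[{"translation":[0,0,-3.5],"delta_rot":[0,0,0]},{"translation":[0,0,-3.5],"delta_rot":[0,0,0]},{"translation":[0,0,-3],"delta_rot":[0,0,0]},{"translation":[0,0,-1.7],"delta_rot":[0,0,0]},{"translation":[0,0,-0.9],"delta_rot":[0,0,0]}]'
python3 -m creep '[{"translation":[0,0,0],"delta_rot":[0,0,0]},{"translation":[0,0,0],"delta_rot":[0,0,0]},{"translation":[0,0,0],"delta_rot":[0,0,0]},{"translation":[0,0,0],"delta_rot":[0,0,0]},{"translation":[0,0,0],"delta_rot":[0,0,0]}]' -0.6 25
python3 -m creep '[{"translation":[0,0,0],"delta_rot":[0,0,0]},{"translation":[0,0,0],"delta_rot":[0,0,0]},{"translation":[0,0,0],"delta_rot":[0,0,0]},{"translation":[0,0,0],"delta_rot":[0,0,0]},{"translation":[0,0,0],"delta_rot":[0,0,0]}]'
python3 -c "
from h import *
tool()"
```

```text
time_s: 1.6
ee_pos: [466.5, -409.6, 19.6]
ee_rot: [-52.5, 89.7, 143.7]
force: [-0.3, 0.4, 1.1]
gripper_width: 91.6
time_s: 2.02
ee_pos: [469.6, -410.5, 23.5]
ee_rot: [119.8, 89.8, -43.9]
force: [0.0, -0.2, 0.9]
gripper_width: 61.0
time_s: 2.43
ee_pos: [469.5, -410.3, 22.8]
ee_rot: [115.3, 89.9, -48.4]
force: [-1.5, 0.3, 5.6]
gripper_width: 49.8
t 2.43 pos [ 469.5 -410.3   22.8] xaxis [ 0.001 -0.001 -1.   ] yawY -73.67 F [-1.5  0.3  5.6] w 49.8 q [-42.2  33.1  97.6  -0.   49.1  31.5]
```

```bash
python3 -m creep '[{"translation":[0,0,1],"delta_rot":[0,0,0]},{"translation":[0,0,3],"delta_rot":[0,0,0]},{"translation":[0,0,3.5],"delta_rot":[0,0,0]},{"translation":[0,0,3.5],"delta_rot":[0,0,0]},{"translation":[0,0,3],"delta_rot":[0,0,0]}]'
python3 - <<'E'
from h import *
d=np.load("top0.npz")["d"];W=world(d,"top")
m=(W[...,0]>620)&(W[...,0]<760)&(W[...,1]>0)&(W[...,1]<330)&(d>0)&(W[...,2]<400)
P=W[m]
for x in range(620,760,20):
    q=P[(P[:,0]>=x)&(P[:,0]<x+20)]
    print(x,q[:,2].max().round(0), [round(float(q[(q[:,1]>=y)&(q[:,1]<y+66)][:,2].max())) for y in range(0,330,66)])
tool()
E
```

```text
time_s: 2.85
ee_pos: [468.8, -409.5, 163.8]
ee_rot: [-80.1, 90.0, 116.2]
force: [1.0, -0.4, -2.5]
gripper_width: 49.5
620 60.0 [60, 60, 6, 5, 7]
640 16.0 [16, 6, 6, 6, 6]
660 14.0 [14, 6, 6, 9, 5]
680 13.0 [13, 13, 5, 7, 7]
700 57.0 [9, 20, 23, 51, 57]
720 114.0 [114, 55, 59, 71, 78]
740 114.0 [114, 58, 65, 69, 96]
t 2.85 pos [ 468.8 -409.5  163.8] xaxis [-0.  0. -1.] yawY -73.68 F [ 1.  -0.4 -2.5] w 49.5 q [-42.2  25.1  88.6   0.   66.3  31.5]
```

```bash
for i in 1; do python3 -m creep '[{"translation":[0.2,1,0.2],"delta_rot":[0,0,0.03]},{"translation":[0.4,2,0.2],"delta_rot":[0,0,0.06]},{"translation":[0.58,3.2,0],"delta_rot":[0,0,0.07]},{"translation":[0.58,3.2,0],"delta_rot":[0,0,0.07]},{"translation":[0.58,3.2,0],"delta_rot":[0,0,0.07]}]'; done
python3 -m creep '[{"translation":[0.58,3.2,0],"delta_rot":[0,0,0.07]},{"translation":[0.58,3.2,0],"delta_rot":[0,0,0.07]},{"translation":[0.58,3.2,0],"delta_rot":[0,0,0.07]},{"translation":[0.58,3.2,0],"delta_rot":[0,0,0.07]},{"translation":[0.58,3.2,0],"delta_rot":[0,0,0.07]}]'
python3 -m creep '[{"translation":[0.58,3.2,0],"delta_rot":[0,0,0.07]},{"translation":[0.58,3.2,0],"delta_rot":[0,0,0.07]},{"translation":[0.58,3.2,0],"delta_rot":[0,0,0.07]},{"translation":[0.58,3.2,0],"delta_rot":[0,0,0.07]},{"translation":[0.58,3.2,0],"delta_rot":[0,0,0.07]}]'
python3 -m creep '[{"translation":[0.58,3.2,0],"delta_rot":[0,0,0.07]},{"translation":[0.58,3.2,0],"delta_rot":[0,0,0.07]},{"translation":[0.58,3.2,0],"delta_rot":[0,0,0.07]},{"translation":[0.58,2.5,0],"delta_rot":[0,0,0.05]},{"translation":[0.4,1.8,0],"delta_rot":[0,0,0.05]}]'
python3 -m creep '[{"translation":[0.35,1.15,0],"delta_rot":[0,0,0.1]},{"translation":[0,0,0],"delta_rot":[0,0,0]},{"translation":[0,0,0],"delta_rot":[0,0,0]}]'
python3 -c "
from h import *
tool()"
```

```text
time_s: 3.27
ee_pos: [491.3, -281.5, 164.3]
ee_rot: [-71.9, 89.8, 141.8]
force: [0.1, 0.1, -3.0]
gripper_width: 49.9
time_s: 3.68
ee_pos: [520.1, -121.4, 164.4]
ee_rot: [-73.5, 89.8, 160.3]
force: [0.7, 0.5, -2.1]
gripper_width: 49.8
time_s: 4.1
ee_pos: [548.9, 38.2, 164.3]
ee_rot: [-75.2, 89.8, 178.6]
force: [-0.2, 1.0, -3.3]
gripper_width: 49.8
time_s: 4.52
ee_pos: [576.3, 178.0, 164.1]
ee_rot: [-93.7, 89.8, 178.0]
force: [0.2, -1.0, -2.9]
gripper_width: 49.2
time_s: 4.77
ee_pos: [579.8, 186.8, 164.4]
ee_rot: [-74.6, 89.8, -157.6]
force: [0.7, -1.0, -3.3]
gripper_width: 49.8
t 4.77 pos [579.8 186.8 164.4] xaxis [-0.003 -0.001 -1.   ] yawY 7.08 F [ 0.7 -1.  -3.3] w 49.8 q [16.8 24.  90.4 -0.  65.8  9.7]
```

```bash
python3 -m creep '[{"translation":[0.25,1.6,-2],"delta_rot":[0,0,-0.012]},{"translation":[0.24,1.58,-2.4],"delta_rot":[0,0,0]},{"translation":[0,0,-2],"delta_rot":[0,0,0]},{"translation":[0,0,0],"delta_rot":[0,0,0]},{"translation":[0,0,0],"delta_rot":[0,0,0]}]'
python3 - <<'E'
from h import *
tool()
for n in("top","side"):
    p,d=optics.grab_frame(n);np.savez(f"{n}1.npz",p=p,d=d)
    q=p[130:230,80:310] if n=="top" else p[180:370,200:380]
    cv2.imwrite(f"pics/{n}1.png",cv2.resize(q[:,:,::-1],None,fx=3,fy=3,interpolation=cv2.INTER_CUBIC))
E
```

```text
time_s: 5.18
ee_pos: [584.7, 217.0, 100.7]
ee_rot: [-71.4, 89.8, -155.1]
force: [-0.8, -0.1, -2.0]
gripper_width: 49.2
t 5.18 pos [584.7 217.  100.7] xaxis [-0.004 -0.002 -1.   ] yawY 6.31 F [-0.8 -0.1 -2. ] w 49.2 q [19.3 28.4 92.9 -0.  58.9 13. ]
```

View pics/top1.png

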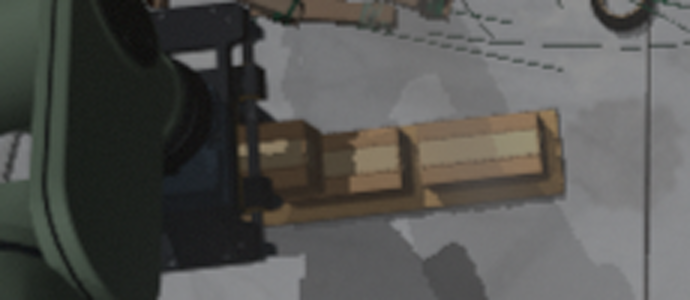

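View pics/side1.png

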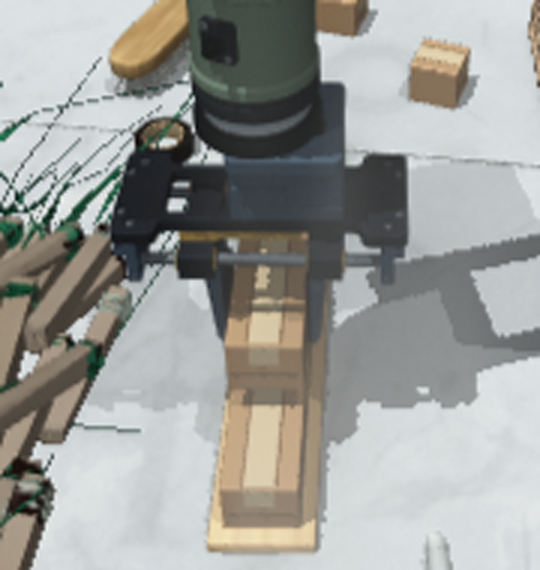

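```bash
cat >> h.py <<'E'
C0=np.array([590.85,164.0]);e=np.array([np.cos(np.radians(96.4)),np.sin(np.radians(96.4))]);wv=np.array([e[1],-e[0]])
def faces(n,f,z0,z1,box):
    d=np.load(f)["d"];W=world(d,n);s=(W[...,:2]-C0)@e;w=(W[...,:2]-C0)@wv
    m=(W[...,2]>z0)&(W[...,2]<z1)&(np.abs(w)<24+12)&(np.abs(s)<175)&(d>0)
    b=np.zeros_like(m);b[box[2]:box[3],box[0]:box[1]]=1;m&=b
    return m,s,w,W
E
python3 - <<'E'
from h import *
for n in("top","side"):
    d=np.load(n+"1.npz")["d"]
    m,s,w,W=faces(n,n+"1.npz",50,130,(0,640,0,400))
    # profile along row: max z in s bins for |w|<15
    k=m&(np.abs(w)<15)
    print(n,"s:z/count")
    for a in range(-170,172,6):
        q=k&(s>=a)&(s<a+6)
        if q.sum(): print((a,round(float(np.median(W[q][:,2]))),int(q.sum())),end=" ")
    print()
    for z0,z1,nm in((112,130,"held"),(50,62,"course")):
        k=m&(W[...,2]>z0)&(W[...,2]<z1)
        for a in range(-170,172,20):
            q=k&(s>=a)&(s<a+20)
            if q.sum()>20: print(nm,a,"w",np.percentile(w[q],[1,99]).round(1),"s",np.percentile(s[q],[0,100]).round(1),"z",np.median(W[q][:,2]).round(1),q.sum())
E
```

```text
top s:z/count
(-158, 56, 29) (-152, 57, 33) (-146, 57, 33) (-140, 57, 31) (-134, 57, 33) (-128, 57, 32) (-122, 57, 34) (-116, 56, 29) (-110, 57, 30) (-104, 56, 34) (-98, 57, 33) (-92, 57, 32) (-86, 57, 33) (-80, 57, 32) (-74, 56, 32) (-68, 57, 31) (-62, 56, 7) (-50, 56, 25) (-44, 57, 29) (-38, 57, 34) (-32, 57, 32) (-26, 57, 32) (-20, 57, 31) (-14, 57, 32) (-8, 57, 31) (-2, 56, 34) (4, 99, 135) (10, 122, 49) (16, 123, 36) (22, 123, 38) (28, 123, 35) (34, 122, 32) (46, 124, 26) (52, 122, 10) 
held -10 w [-25.7  21.7] s [5.1 9.9] z 121.6 76
held 10 w [-26.1  23.2] s [10.  29.9] z 122.7 210
held 30 w [-25.8  33.3] s [30.  49.9] z 122.5 114
held 50 w [-13.   23.7] s [50.3 54.2] z 122.4 30
course -170 w [-23.6  25.2] s [-157.3 -150. ] z 56.3 66
course -150 w [-23.8  24.8] s [-149.9 -130.1] z 56.9 180
course -130 w [-23.9  25.2] s [-129.9 -110.2] z 56.6 180
course -110 w [-24.   25.7] s [-109.8  -90. ] z 56.6 180
course -90 w [-24.2  25. ] s [-89.8 -70. ] z 56.7 182
course -70 w [-22.6  25.4] s [-69.9 -60.1] z 56.4 82
course -50 w [-24.   24.8] s [-47.9 -30.1] z 56.2 163
course -30 w [-23.
[... 357 characters left out ...]
) (88, 90, 74) (94, 122, 82) (100, 100, 280) (106, 57, 37) (112, 57, 43) (118, 57, 39) (124, 56, 44) (130, 56, 37) (136, 57, 46) (142, 57, 42) (148, 57, 43) (154, 56, 65) (160, 51, 9) 
held 10 w [-18.4  27.6] s [10.1 22.2] z 124.3 90
held 30 w [-19.5  28.3] s [32.9 49.7] z 124.1 156
held 50 w [-32.6  34.3] s [50.1 70. ] z 123.8 222
held 70 w [-30.8  35.4] s [70.  89.9] z 123.8 249
held 90 w [-20.7  26.9] s [ 90.1 104.5] z 123.0 235
course 70 w [-20.3  28.4] s [82.4 89.8] z 56.4 72
course 90 w [-20.7  28.3] s [ 90.  109.8] z 56.7 214
course 110 w [-20.5  28.2] s [110.1 130. ] z 56.3 230
course 130 w [-19.9  27.9] s [130.2 150. ] z 56.5 233
course 150 w [-20.3  28.4] s [150.  161.8] z 55.7 167
```

```bash
python3 -m creep '[{"translation":[-0.02,0.19,-0.6],"delta_rot":[0,0,0]},{"translation":[0,0,-0.6],"delta_rot":[0,0,0]},{"translation":[0,0,-0.6],"delta_rot":[0,0,0]},{"translation":[0,0,0],"delta_rot":[0,0,0]},{"translation":[0,0,0],"delta_rot":[0,0,0]}]'
python3 - <<'E'
from h import *
tool()
for n in("top","side"):
    p,d=optics.grab_frame(n);np.savez(f"{n}2.npz",p=p,d=d)
    q=p[160:210,150:280] if n=="top" else p[250:370,240:340]
    cv2.imwrite(f"pics/{n}2.png",cv2.resize(q[:,:,::-1],None,fx=5,fy=5,interpolation=cv2.INTER_CUBIC))
    for z0,z1,nm in((92,114,"held"),(50,62,"course")):
        m,s,w,W=faces(n,f"{n}2.npz",z0,z1,(0,640,0,400))
        for a in range(-160,172,10):
            q=m&(s>=a)&(s<a+10)
            if q.sum()>20: print(n,nm,a,"w",np.percentile(w[q],[2,98]).round(1),"s",np.percentile(s[q],[0,100]).round(1),"z",np.median(W[q][:,2]).round(1),q.sum())
E
```

```text
time_s: 5.7
ee_pos: [585.5, 220.1, 83.5]
ee_rot: [-73.6, 89.9, -157.2]
force: [0.4, -0.2, -2.6]
gripper_width: 50.1
t 5.7 pos [585.5 220.1  83.5] xaxis [-0.001 -0.    -1.   ] yawY 6.41 F [ 0.4 -0.2 -2.6] w 50.1 q [19.6 29.5 93.9 -0.  56.7 13.1]
top held 0 w [-23.8  22.3] s [ 8. 10.] z 100.7 47
top held 10 w [-24.7  24. ] s [10. 20.] z 105.8 108
top held 20 w [-24.8  23. ] s [20. 30.] z 105.3 103
top held 30 w [-24.5  33.9] s [30.1 39.9] z 105.4 98
top held 50 w [-12.7  25.9] s [50.8 57.2] z 105.7 46
top course -160 w [-22.5  24.6] s [-157.4 -150.1] z 56.5 66
top course -150 w [-23.6  24.7] s [-149.7 -140.2] z 56.7 90
top course -140 w [-23.1  24.7] s [-139.9 -130. ] z 56.8 92
top course -130 w [-23.6  23.8] s [-129.9 -120. ] z 56.9 89
top course -120 w [-23.3  24.5] s [-119.9 -110. ] z 57.2 90
top course -110 w [-24.1  24.2] s [-109.9 -100. ] z 56.7 91
top course -100 w [-23.6  24.4] s [-99.9 -90. ] z 56.7 91
top course -90 w [-23.7  24.1] s [-89.8 -80. ] z 57.2 88
top course -80 w [-23.9  24. ] s [-79.8 -70. ] z 56.7 92
top course -70 w [-23.1  24.3] s [-70.  -60.1] z 56.6 84
top co
[... 471 characters left out ...]
49.9] z 105.8 89
side held 50 w [-19.7  28.3] s [50.1 59.9] z 105.4 96
side held 60 w [-20.2  27.1] s [60.  69.8] z 105.6 96
side held 70 w [-31.9  34.9] s [70.1 79.7] z 105.5 168
side held 80 w [-21.3  27.2] s [80.  89.8] z 105.5 109
side held 90 w [-21.6  26.1] s [90.1 99.8] z 105.5 111
side held 100 w [-20.3  27.4] s [100.1 107.5] z 101.9 172
side course 100 w [-19.4  28.2] s [100.2 109.9] z 56.4 97
side course 110 w [-19.7  27.2] s [110.1 119.9] z 56.7 111
side course 120 w [-20.4  28.1] s [120.  129.9] z 56.4 119
side course 130 w [-20.3  27.1] s [130.  139.8] z 56.4 116
side course 140 w [-19.6  27.8] s [140.1 149.8] z 56.4 125
side course 150 w [-20.2  28.1] s [150.1 159.9] z 56.0 161
```

View pics/side2.png

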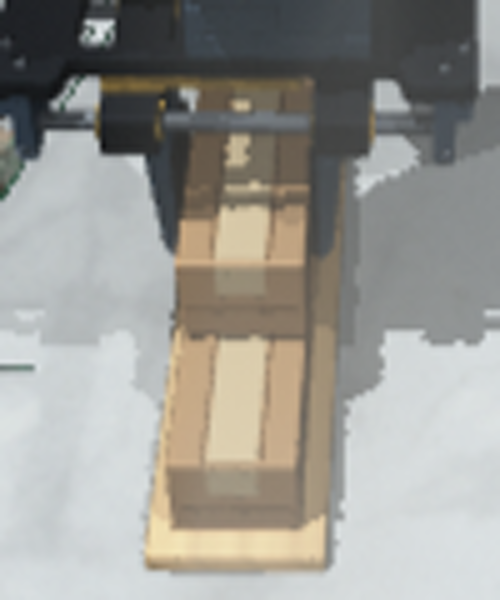

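View pics/top2.png

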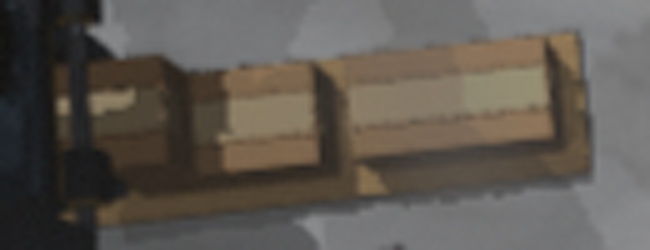

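```bash
python3 -m creep '[{"translation":[0.07,-0.03,-0.15],"delta_rot":[0,0,0]},{"translation":[0,0,-0.15],"delta_rot":[0,0,0]},{"translation":[0,0,-0.1],"delta_rot":[0,0,0]},{"translation":[0,0,0],"delta_rot":[0,0,0]},{"translation":[0,0,0],"delta_rot":[0,0,0]}]'
python3 -c "
from h import *
tool()"
```

```text
time_s: 6.22
ee_pos: [586.5, 220.0, 79.9]
ee_rot: [-76.2, 90.0, -159.8]
force: [0.3, 0.2, -3.2]
gripper_width: 49.9
t 6.22 pos [586.5 220.   79.9] xaxis [-0. -0. -1.] yawY 6.42 F [ 0.3  0.2 -3.2] w 49.9 q [19.5 29.7 94.  -0.  56.3 13.1]
```

```bash
python3 -m creep '[{"translation":[0,0,-0.06],"delta_rot":[0,0,0]},{"translation":[0,0,-0.06],"delta_rot":[0,0,0]},{"translation":[0,0,0],"delta_rot":[0,0,0]},{"translation":[0,0,0],"delta_rot":[0,0,0]}]'
python3 - <<'E'
from h import *
tool()
p,d=optics.grab_frame("side");np.savez("side3.npz",p=p,d=d)
cv2.imwrite("pics/side3.png",cv2.resize(p[250:370,240:340,::-1],None,fx=5,fy=5,interpolation=cv2.INTER_CUBIC))
m,s,w,W=faces("side","side3.npz",90,114,(0,640,0,400))
q=m&(abs(w)<18)&(s>40)&(s<95);print(np.median(W[q][:,2]))
E
```

```text
time_s: 6.55
ee_pos: [586.6, 220.1, 78.9]
ee_rot: [101.4, 90.0, 17.8]
force: [-1.1, -0.4, -2.6]
gripper_width: 50.2
t 6.55 pos [586.6 220.1  78.9] xaxis [ 0.  0. -1.] yawY 6.42 F [-1.1 -0.4 -2.6] w 50.2 q [19.5 29.8 94.1 -0.  56.1 13.1]
100.74957861475887
```

View pics/side3.png

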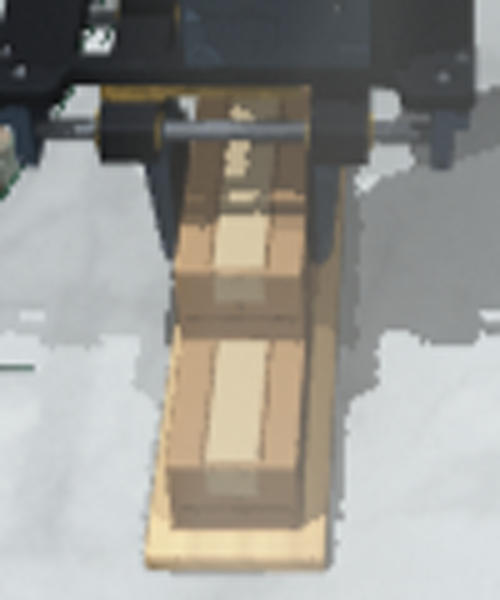

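Sides look flush and the top is at 100.7 mm, but the force reading still shows the weight being carried. I'll ease down a little more until contact.

```bash
python3 -m creep '[{"translation":[0,0,-0.06],"delta_rot":[0,0,0]},{"translation":[0,0,0],"delta_rot":[0,0,0]},{"translation":[0,0,0],"delta_rot":[0,0,0]}]'
python3 -m creep '[{"translation":[0,0,-0.04],"delta_rot":[0,0,0]},{"translation":[0,0,0],"delta_rot":[0,0,0]},{"translation":[0,0,0],"delta_rot":[0,0,0]}]'
python3 -c "
from h import *
tool()"
```

```text
time_s: 6.85
ee_pos: [586.6, 220.1, 78.8]
ee_rot: [102.9, 90.0, 19.3]
force: [-2.4, -0.6, 4.2]
gripper_width: 49.9
time_s: 7.1
ee_pos: [586.6, 220.0, 78.8]
ee_rot: [100.4, 90.0, 16.8]
force: [-2.9, -0.9, 6.0]
gripper_width: 50.0
t 7.1 pos [586.6 220.   78.8] xaxis [ 0.001  0.    -1.   ] yawY 6.42 F [-2.9 -0.9  6. ] w 50.0 q [19.5 29.8 94.1 -0.  56.1 13.1]
```

Contact made. Opening and rising.

```bash
python3 -m creep '[{"translation":[0,0,0],"delta_rot":[0,0,0]},{"translation":[0,0,0],"delta_rot":[0,0,0]},{"translation":[0,0,0],"delta_rot":[0,0,0]},{"translation":[0,0,0],"delta_rot":[0,0,0]},{"translation":[0,0,0],"delta_rot":[0,0,0]}]' 1 25
python3 -m creep '[{"translation":[0,0,0],"delta_rot":[0,0,0]},{"translation":[0,0,0.3],"delta_rot":[0,0,0]},{"translation":[0,0,1],"delta_rot":[0,0,0]},{"translation":[0,0,3],"delta_rot":[0,0,0]},{"translation":[0,0,4],"delta_rot":[0,0,0]}]'
python3 -c "
from h import *
tool()"
```

```text
time_s: 7.52
ee_pos: [586.6, 220.0, 77.5]
ee_rot: [-49.2, 90.0, -132.8]
force: [0.0, -0.4, 0.7]
gripper_width: 80.4
time_s: 7.93
ee_pos: [584.7, 219.4, 159.3]
ee_rot: [-76.7, 89.6, -160.3]
force: [-0.0, -0.6, 1.2]
gripper_width: 91.1
t 7.93 pos [584.7 219.4 159.3] xaxis [-0.007 -0.002 -1.   ] yawY 6.42 F [-0.  -0.6  1.2] w 91.1 q [19.5 25.6 88.4 -0.  66.4 13.1]
```

```bash
python3 -m creep '[{"translation":[0.26,-2,0],"delta_rot":[0,0,0.076]},{"translation":[0.26,-3,0],"delta_rot":[0,0,0.076]},{"translation":[0.26,-3,0],"delta_rot":[0,0,0.076]},{"translation":[0.26,-3,0],"delta_rot":[0,0,0.076]},{"translation":[0.26,-3,0],"delta_rot":[0,0,0.076]}]'
python3 -m creep '[{"translation":[0.26,-3,0],"delta_rot":[0,0,0.076]},{"translation":[0.26,-3,0],"delta_rot":[0,0,0.076]},{"translation":[0.26,-3,0],"delta_rot":[0,0,0.076]},{"translation":[0.26,-3,0],"delta_rot":[0,0,0.076]},{"translation":[0.26,-3,0],"delta_rot":[0,0,0.076]}]'
python3 -m creep '[{"translation":[0.26,-3,0],"delta_rot":[0,0,0.076]},{"translation":[0.26,-3,0],"delta_rot":[0,0,0.076]},{"translation":[0.26,-3,0],"delta_rot":[0,0,0.076]},{"translation":[0.26,-3,0],"delta_rot":[0,0,0.076]},{"translation":[0.26,-3,0],"delta_rot":[0,0,0.076]}]'
python3 -m creep '[{"translation":[0.26,-3,0],"delta_rot":[0,0,0.076]},{"translation":[0.26,-2,0],"delta_rot":[0,0,0.076]},{"translation":[0,-1.7,0],"delta_rot":[0,0,0]},{"translation":[0,0,0],"delta_rot":[0,0,0]},{"translation":[0,0,0],"delta_rot":[0,0,0]}]'
python3 - <<'E'
from h import *
tool()
for n in("top","side"):
    p,d=optics.grab_frame(n);np.savez(f"{n}4.npz",p=p,d=d)
    q=p[130:230,80:310] if n=="top" else p[140:370,200:380]
    cv2.imwrite(f"pics/{n}4.png",cv2.resize(q[:,:,::-1],None,fx=2.5,fy=2.5,interpolation=cv2.INTER_CUBIC))
d=np.load("top4.npz")["d"]
for z in(56,100):
  for o in topface(d,"top",(110,285,140,225),z): print(z,*o)
E
```

```text
time_s: 8.35
ee_pos: [599.7, 78.9, 162.0]
ee_rot: [68.1, 89.9, 6.5]
force: [-0.6, 0.5, -0.8]
gripper_width: 91.1
time_s: 8.77
ee_pos: [612.7, -71.5, 161.9]
ee_rot: [37.9, 89.9, -1.9]
force: [0.3, 0.3, 0.2]
gripper_width: 91.2
time_s: 9.18
ee_pos: [625.7, -221.5, 161.9]
ee_rot: [4.0, 89.9, -14.0]
force: [-0.1, 0.5, 0.5]
gripper_width: 91.2
time_s: 9.6
ee_pos: [630.5, -287.2, 161.0]
ee_rot: [93.9, 90.0, 84.2]
force: [0.8, 1.5, -0.5]
gripper_width: 91.3
t 9.6 pos [ 630.5 -287.2  161. ] xaxis [ 0.     0.001 -1.   ] yawY 80.28 F [ 0.8  1.5 -0.5] w 91.3 q [ -25.5   31.4   78.1    0.    70.5 -105.8]
56 [603.1  55.5] [603.2  55.5] [97.3 51.2] -83.5 886 56.7
56 [591.8 147.5] [590.8 162.9] [96.4 52.1] -83.2 582 56.5
56 [572.6 297.6] [578.6 270.6] [102.6  51.3] -84.2 386 56.7
100 [584.9 218.8] [584.7 218.6] [99.5 51.7] -83.5 987 100.6
```

View pics/top4.png

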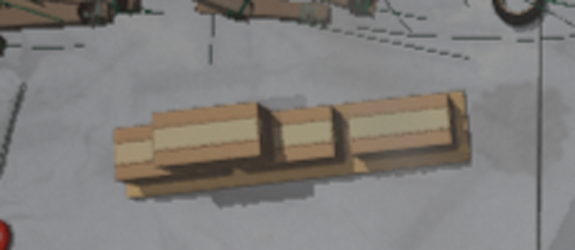

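View pics/side4.png

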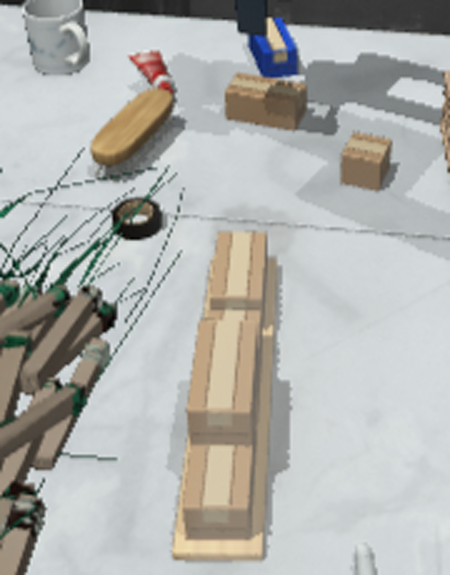

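The first carton is placed at (584.8, 218.7) against a target of (584.7, 218.6), so it sits correctly. Now picking the second pack.

```bash
python3 -m creep '[{"translation":[0,0,-3.5],"delta_rot":[0,0,0]},{"translation":[0,0,-3.5],"delta_rot":[0,0,0]},{"translation":[0,0,-3.5],"delta_rot":[0,0,0]},{"translation":[0,0,-2.3],"delta_rot":[0,0,0]},{"translation":[0,0,-1],"delta_rot":[0,0,0]}]'
python3 -m creep '[{"translation":[0,0,0],"delta_rot":[0,0,0]},{"translation":[0,0,0],"delta_rot":[0,0,0]},{"translation":[0,0,0],"delta_rot":[0,0,0]},{"translation":[0,0,0],"delta_rot":[0,0,0]},{"translation":[0,0,0],"delta_rot":[0,0,0]}]' -0.6 25
python3 -m creep '[{"translation":[0,0,0],"delta_rot":[0,0,0]},{"translation":[0,0,0],"delta_rot":[0,0,0]},{"translation":[0,0,0],"delta_rot":[0,0,0]},{"translation":[0,0,0],"delta_rot":[0,0,0]},{"translation":[0,0,0],"delta_rot":[0,0,0]}]'
python3 -c "
from h import *
tool()"
```

```text
time_s: 10.12
ee_pos: [628.6, -284.2, 19.0]
ee_rot: [160.8, 89.6, 151.3]
force: [0.4, 0.1, -0.4]
gripper_width: 91.1
time_s: 10.53
ee_pos: [631.8, -287.3, 24.8]
ee_rot: [-13.9, 89.8, -23.4]
force: [0.1, 0.0, -0.0]
gripper_width: 60.4
time_s: 10.95
ee_pos: [631.2, -286.9, 23.8]
ee_rot: [8.3, 89.9, -1.3]
force: [-0.6, 1.9, 5.4]
gripper_width: 49.8
t 10.95 pos [ 631.2 -286.9   23.8] xaxis [ 0.001 -0.    -1.   ] yawY 80.43 F [-0.6  1.9  5.4] w 49.8 q [ -25.4   38.2   86.8    0.    54.9 -105.9]
```

```bash
python3 -m creep '[{"translation":[0,0,1],"delta_rot":[0,0,0]},{"translation":[0,0,3],"delta_rot":[0,0,0]},{"translation":[0,0,3.5],"delta_rot":[0,0,0]},{"translation":[0,0,3.5],"delta_rot":[0,0,0]},{"translation":[0,0,3],"delta_rot":[0,0,0]}]'
python3 -m creep '[{"translation":[-0.25,1.5,0],"delta_rot":[0,0,-0.092]},{"translation":[-0.25,2.5,0],"delta_rot":[0,0,-0.092]},{"translation":[-0.25,3,0],"delta_rot":[0,0,-0.092]},{"translation":[-0.25,3,0],"delta_rot":[0,0,-0.092]},{"translation":[-0.25,3,0],"delta_rot":[0,0,-0.092]}]'
python3 -m creep '[{"translation":[-0.25,3,0],"delta_rot":[0,0,-0.092]},{"translation":[-0.25,3,0],"delta_rot":[0,0,-0.092]},{"translation":[-0.25,3,0],"delta_rot":[0,0,-0.092]},{"translation":[-0.25,3,0],"delta_rot":[0,0,-0.092]},{"translation":[-0.25,3,0],"delta_rot":[0,0,-0.092]}]'
python3 -m creep '[{"translation":[-0.25,3,0],"delta_rot":[0,0,-0.092]},{"translation":[-0.25,3,0],"delta_rot":[0,0,-0.092]},{"translation":[-0.25,3,0],"delta_rot":[0,0,-0.092]},{"translation":[0,2,0],"delta_rot":[0,0,-0.092]},{"translation":[0,0.7,0],"delta_rot":[0,0,0]}]'
python3 -m creep '[{"translation":[0,0,0],"delta_rot":[0,0,0]},{"translation":[0,0,0],"delta_rot":[0,0,0]},{"translation":[0,0,0],"delta_rot":[0,0,0]}]'
python3 -c "
from h import *
tool()"
```

```text
time_s: 11.37
ee_pos: [630.5, -287.2, 164.6]
ee_rot: [-102.9, 90.0, -112.5]
force: [2.0, -0.2, -2.1]
gripper_width: 49.5
time_s: 11.78
ee_pos: [617.2, -156.0, 162.3]
ee_rot: [-150.1, 89.9, 173.7]
force: [-0.2, 0.3, -2.8]
gripper_width: 49.6
time_s: 12.2
ee_pos: [604.9, -5.8, 162.4]
ee_rot: [-103.2, 89.9, -165.8]
force: [1.0, -0.4, -3.3]
gripper_width: 50.0
time_s: 12.62
ee_pos: [597.5, 112.9, 162.4]
ee_rot: [-133.0, 89.9, 143.7]
force: [-0.3, 0.4, -3.5]
gripper_width: 50.2
time_s: 12.87
ee_pos: [598.2, 108.7, 162.6]
ee_rot: [-33.4, 89.9, -116.8]
force: [0.1, -0.0, -2.6]
gripper_width: 49.9
t 12.87 pos [598.2 108.7 162.6] xaxis [-0.    -0.001 -1.   ] yawY 6.65 F [ 0.1 -0.  -2.6] w 49.9 q [ 9.2 23.9 90.8 -0.1 65.3  2.6]
```

```bash
python3 -m creep '[{"translation":[0.06,0.1,-2.5],"delta_rot":[0,0,-0.004]},{"translation":[0,0,-2.5],"delta_rot":[0,0,0]},{"translation":[0,0,-1.7],"delta_rot":[0,0,0]},{"translation":[0,0,-0.9],"delta_rot":[0,0,0]},{"translation":[0,0,0],"delta_rot":[0,0,0]}]'
python3 -m creep '[{"translation":[0,0,0],"delta_rot":[0,0,0]},{"translation":[0,0,0],"delta_rot":[0,0,0]}]'
cat > meas.py <<'E'
import sys
from h import *
k=sys.argv[1]
tool()
for n in("top","side"):
    p,d=optics.grab_frame(n);np.savez(f"{n}{k}.npz",p=p,d=d)
    q=p[150:220,120:290] if n=="top" else p[200:370,240:340]
    cv2.imwrite(f"pics/{n}{k}.png",cv2.resize(q[:,:,::-1],None,fx=4 if n=="top" else 3.5,fy=4 if n=="top" else 3.5,interpolation=cv2.INTER_CUBIC))
    for z0,z1,nm in((92,114,"upper"),(50,62,"course")):
        m,s,w,W=faces(n,f"{n}{k}.npz",z0,z1,(0,640,0,400))
        for a in range(-160,172,10):
            q=m&(s>=a)&(s<a+10)
            if q.sum()>20: print(n,nm,a,"w",np.percentile(w[q],[2,98]).round(1),round(np.percentile(w[q],[2,98]).mean(),1),"s",np.percentile(s[q],[0,100]).round(1),"z",np.median(W[q][:,2]).round(1),q.sum())
E
python3 meas.py 5
```

```text
time_s: 13.28
ee_pos: [597.5, 109.5, 84.6]
ee_rot: [-83.3, 89.7, -167.0]
force: [-0.5, -0.9, -2.3]
gripper_width: 50.4
time_s: 13.45
ee_pos: [600.0, 110.7, 88.1]
ee_rot: [91.4, 89.8, 7.8]
force: [0.4, 0.8, -1.8]
gripper_width: 49.9
t 13.45 pos [600.  110.7  88.1] xaxis [ 0.003  0.    -1.   ] yawY 6.39 F [ 0.4  0.8 -1.8] w 49.9 q [ 9.4 27.9 96.  -0.  55.9  3. ]
top upper -110 w [-21.8  24.4] 1.3 s [-104.9 -100.1] z 106.9 72
top upper -100 w [-22.9  25.2] 1.2 s [-99.9 -90.1] z 109.3 105
top upper -90 w [-22.6  25.7] 1.6 s [-90.  -80.2] z 108.6 102
top upper -80 w [-14.8  33.4] 9.3 s [-79.8 -71.9] z 108.5 41
top upper -70 w [-10.2  27.2] 8.5 s [-67.  -62.3] z 109.7 34
top upper 40 w [-2.  24.8] 11.4 s [43.5 49.9] z 100.6 29
top upper 50 w [-0.3 25.3] 12.5 s [50.  59.9] z 100.8 52
top upper 60 w [-1.  23.9] 11.4 s [60.1 70. ] z 101.0 57
top upper 70 w [-0.5 25.1] 12.3 s [71.1 79.9] z 100.6 50
top upper 80 w [ 0.7 24.1] 12.4 s [80.1 89.9] z 101.4 50
top upper 90 w [-0.6 25.4] 12.4 s [ 90.1 100. ] z 100.7 53
top upper 100 w [ 0.3 24.8] 12.5 s [100.6 104.3] z 100.0 22
top course -160 w [-22
[... 1258 characters left out ...]
0.1 60. ] z 100.6 98
side upper 60 w [-20.   26.3] 3.1 s [60.  69.9] z 100.5 97
side upper 70 w [-20.8  28.1] 3.7 s [70.2 80. ] z 100.6 108
side upper 80 w [-19.1  27.8] 4.3 s [80.1 89.9] z 100.7 100
side upper 90 w [-19.9  27.9] 4.0 s [ 90.1 100. ] z 100.5 108
side upper 100 w [-20.2  27.6] 3.7 s [100.1 106.6] z 98.7 127
side course 100 w [-19.4  28.1] 4.3 s [100.1 110. ] z 56.9 98
side course 110 w [-19.8  27.1] 3.7 s [110.1 119.9] z 56.6 112
side course 120 w [-20.4  28. ] 3.8 s [120.  129.9] z 56.3 118
side course 130 w [-20.8  27.9] 3.6 s [130.1 140. ] z 56.5 119
side course 140 w [-19.1  27.3] 4.1 s [140.1 149.9] z 56.3 116
side course 150 w [-20.2  28.3] 4.1 s [150.  159.9] z 56.1 164
```

View pics/top5.png

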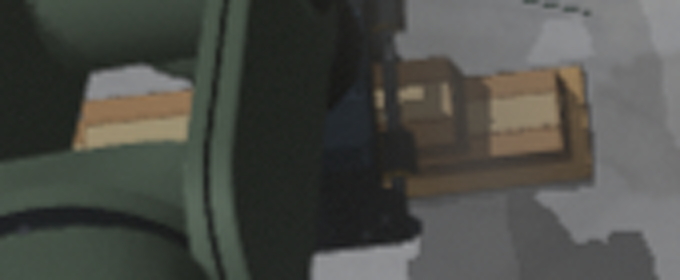

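View pics/side5.png

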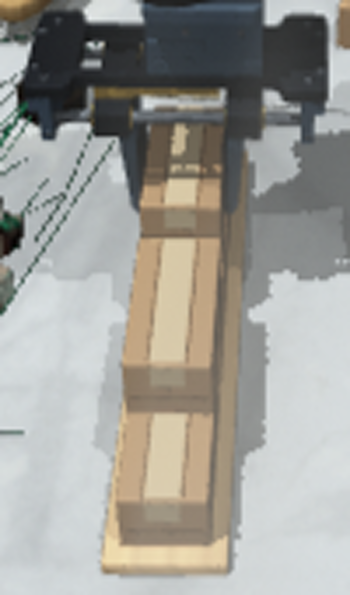

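```bash
python3 -m creep '[{"translation":[-0.1,0.15,-0.25],"delta_rot":[0,0,0]},{"translation":[0,0,-0.25],"delta_rot":[0,0,0]},{"translation":[0,0,0],"delta_rot":[0,0,0]},{"translation":[0,0,0],"delta_rot":[0,0,0]},{"translation":[0,0,0],"delta_rot":[0,0,0]}]'
python3 -m creep '[{"translation":[0,0,0],"delta_rot":[0,0,0]},{"translation":[0,0,0],"delta_rot":[0,0,0]},{"translation":[0,0,0],"delta_rot":[0,0,0]}]'
python3 meas.py 6 | grep -v "top upper [4-9]0\|course -1[1234]0\|side upper [1-8]0 "
```

```text
time_s: 13.97
ee_pos: [597.8, 112.6, 81.8]
ee_rot: [79.6, 90.0, -3.9]
force: [-0.6, -0.2, -3.1]
gripper_width: 49.8
time_s: 14.22
ee_pos: [597.9, 112.5, 81.8]
ee_rot: [84.5, 90.0, 0.9]
force: [0.1, -0.6, -3.3]
gripper_width: 50.1
t 14.22 pos [597.9 112.5  81.8] xaxis [ 0.  0. -1.] yawY 6.42 F [ 0.1 -0.6 -3.3] w 50.1 q [ 9.6 28.2 96.5 -0.  55.3  3.2]
top upper -110 w [-22.8  22.2] -0.3 s [-102.7 -100. ] z 100.5 39
top upper -100 w [-24.6  23.8] -0.4 s [-100.   -90.2] z 102.8 103
top upper -90 w [-24.5  23.5] -0.5 s [-90. -80.] z 102.5 100
top upper -80 w [-15.4  24.4] 4.5 s [-79.9 -72.8] z 102.6 52
top upper -70 w [-12.7  25.5] 6.4 s [-64.9 -60.3] z 102.9 32
top upper 100 w [-1.8 25.1] 11.6 s [100.1 104.7] z 100.5 21
top course -160 w [-22.6  25.7] 1.5 s [-157.2 -150.1] z 56.7 70
top course -150 w [-23.7  24.4] 0.4 s [-150.  -140.4] z 56.6 84
side upper -80 w [-19.4  26.2] 3.4 s [-79.9 -70.1] z 102.8 61
side upper -70 w [-17.8  27.8] 5.0 s [-69.8 -60. ] z 102.9 61
side upper -60 w [-18.1  28.4] 5.1 s [-59.9 -50.3] z 102.8 68
side upper -50 w [-20.9  28.5] 3.8 s [-50. -40.] z 102.9 73
side upper -40 w [-32.4  34.8] 1.2 s [-39.9 -30.1] z 102.8 134
side upper -30 w [-19.8  26.5] 3.4 s [-29.9 -20. ] z 102.3 72
side upper -20 w [-20.1  27.2] 3.5 s [-20.  -10.1] z 102.5 74
side upper -10 w [-20.5  26.8] 3.2 s [-9.9 -3.3] z 99.2 116
side upper 90 w [-19.9  28.3] 4.2 s [90.3 99.7] z 100.5 105
side upper 100 w [-20.3  27.4] 3.6 s [100.1 106.7] z 98.6 131
side course 100 w [-19.4  28.1] 4.3 s [100.3 110. ] z 56.8 101
side course 110 w [-19.9  27.4] 3.7 s [110. 120.] z 56.3 109
side course 120 w [-20.4  28.1] 3.8 s [120. 130.] z 56.2 114
side course 130 w [-20.8  27.3] 3.2 s [130.1 139.8] z 56.5 118
side course 140 w [-19.6  27.5] 3.9 s [140.1 149.9] z 56.3 119
side course 150 w [-20.2  28.2] 4.0 s [150.1 159.9] z 55.7 159
```

```bash
python3 -m creep '[{"translation":[0.07,0,-0.1],"delta_rot":[0,0,0]},{"translation":[0,0,-0.06],"delta_rot":[0,0,0]},{"translation":[0,0,0],"delta_rot":[0,0,0]},{"translation":[0,0,0],"delta_rot":[0,0,0]},{"translation":[0,0,0],"delta_rot":[0,0,0]}]'
python3 -m creep '[{"translation":[0,0,-0.06],"delta_rot":[0,0,0]},{"translation":[0,0,0],"delta_rot":[0,0,0]},{"translation":[0,0,0],"delta_rot":[0,0,0]}]'
python3 -c "
from h import *
tool()"
```

```text
time_s: 14.73
ee_pos: [598.6, 112.5, 80.2]
ee_rot: [92.9, 90.0, 9.3]
force: [0.4, -0.4, -3.4]
gripper_width: 49.8
time_s: 14.98
ee_pos: [598.6, 112.6, 79.9]
ee_rot: [87.2, 90.0, 3.6]
force: [-0.6, -0.0, 0.3]
gripper_width: 49.9
t 14.98 pos [598.6 112.6  79.9] xaxis [ 0.  0. -1.] yawY 6.42 F [-0.6 -0.   0.3] w 49.9 q [ 9.6 28.4 96.5 -0.  55.1  3.2]
```

Seated: the vertical force went from −3.4 to +0.3 N. Releasing, rising, and moving aside.

```bash
python3 -m creep '[{"translation":[0,0,-0.03],"delta_rot":[0,0,0]},{"translation":[0,0,0],"delta_rot":[0,0,0]},{"translation":[0,0,0],"delta_rot":[0,0,0]},{"translation":[0,0,0],"delta_rot":[0,0,0]},{"translation":[0,0,0],"delta_rot":[0,0,0]}]' 1 25
python3 -m creep '[{"translation":[0,0,0],"delta_rot":[0,0,0]},{"translation":[0,0,0.3],"delta_rot":[0,0,0]},{"translation":[0,0,1],"delta_rot":[0,0,0]},{"translation":[0,0,3],"delta_rot":[0,0,0]},{"translation":[0,0,4],"delta_rot":[0,0,0]}]'
python3 -m creep '[{"translation":[0,-3,2],"delta_rot":[0,0,0]},{"translation":[0,-3.8,0],"delta_rot":[0,0,0]},{"translation":[0,-3.8,0],"delta_rot":[0,0,0]},{"translation":[0,-3.8,0],"delta_rot":[0,0,0]},{"translation":[0,-3.8,0],"delta_rot":[0,0,0]}]'
python3 -m creep '[{"translation":[0,-3.8,0],"delta_rot":[0,0,0]},{"translation":[0,-3.8,0],"delta_rot":[0,0,0]},{"translation":[0,-3.8,0],"delta_rot":[0,0,0]},{"translation":[0,-2,0],"delta_rot":[0,0,0]},{"translation":[0,0,0],"delta_rot":[0,0,0]}]'
python3 meas.py 7 | grep upper
python3 - <<'E'
from h import *
d=np.load("top7.npz")["d"]
for z in(56,100):
  for o in topface(d,"top",(110,285,140,225),z): print(z,*o)
for o in topface(d,"top",(310,480,140,270),44): print(*o)
E
```

```text
time_s: 15.4
ee_pos: [598.7, 112.5, 79.4]
ee_rot: [92.2, 90.0, 8.6]
force: [-0.5, 0.3, -0.3]
gripper_width: 79.9
time_s: 15.82
ee_pos: [596.6, 112.2, 160.9]
ee_rot: [-86.4, 89.6, -170.0]
force: [-0.1, 0.1, -0.1]
gripper_width: 91.2
time_s: 16.23
ee_pos: [598.5, -71.0, 183.7]
ee_rot: [76.0, 89.9, -7.6]
force: [0.3, 0.3, 0.3]
gripper_width: 91.1
time_s: 16.65
ee_pos: [598.4, -208.1, 183.1]
ee_rot: [25.7, 89.8, -58.1]
force: [-0.2, -0.3, 0.7]
gripper_width: 91.3
top upper -110 w [-22.8  23.2] 0.2 s [-102.9 -100.1] z 99.2 32
top upper -100 w [-23.2  24.9] 0.9 s [-99.9 -90.1] z 100.4 102
top upper -90 w [-23.8  25.3] 0.8 s [-90.  -80.2] z 100.8 101
top upper -80 w [-23.5  24.3] 0.4 s [-79.9 -70.1] z 101.0 98
top upper -70 w [-23.7  24.5] 0.4 s [-70.  -60.1] z 100.9 101
top upper -60 w [-24.   24.4] 0.2 s [-60. -50.] z 101.0 96
top upper -50 w [-23.5  25.7] 1.1 s [-49.9 -40.1] z 100.8 101
top upper -40 w [-23.2  24.1] 0.4 s [-40. -30.] z 100.9 99
top upper -30 w [-23.1  25.7] 1.3 s [-29.7 -20.3] z 101.0 100
top upper -20 w [-23.8  24.2] 0.2 s [-20. -10.] z 100.6 98
top upper -10 w [-21.6  
[... 1541 characters left out ...]
50 w [-18.1  27.5] 4.7 s [50.2 60. ] z 100.6 91
side upper 60 w [-20.1  27.8] 3.8 s [60. 70.] z 100.7 101
side upper 70 w [-20.8  28.2] 3.7 s [70.3 79.9] z 100.5 99
side upper 80 w [-19.4  27.6] 4.1 s [80.1 89.9] z 100.5 100
side upper 90 w [-19.9  26.9] 3.5 s [ 90. 100.] z 100.7 105
side upper 100 w [-20.2  27.6] 3.7 s [100.1 106.7] z 98.8 126
56 [604.2  37.6] [603.5  54.2] [94.6 51.2] -83.7 542 56.8
56 [576.3 165. ] [568.  159.9] [78.6 61.8] 58.1 110 57.3
56 [572.6 297.7] [578.6 270.6] [102.6  51.3] -84.1 384 56.5
100 [597.1 109.5] [596.9 109.2] [98.3 51.7] -83.5 970 100.8
100 [584.9 219. ] [584.8 218.9] [98.8 51.4] -83.5 991 100.7
[ 643.9 -426.7] [ 643.9 -426.8] [98.5 50.2] -68.0 840 45.0
```

View pics/top7.png

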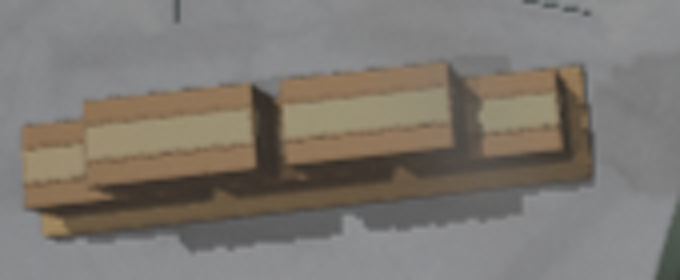

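View pics/side7.png

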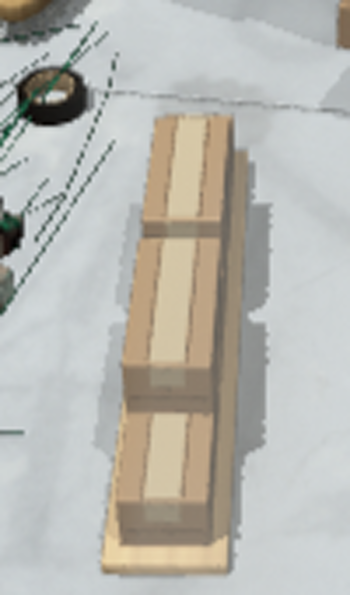

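The pictures show both cartons seated, tape up, flush with the row, within 0.5 mm of target. The arm is clear of them, so I'm handing in.

```bash
python3 -c "
from h import *
tool()
from workcell import env
print(env.job_done())"
```

```text
t 16.75 pos [ 598.4 -204.   182.9] xaxis [ 0.001  0.    -1.   ] yawY 6.31 F [0.2 1.2 0.7] w 91.1 q [-19.9  25.1  85.7   0.   69.2 -26.2]
the job is handed in; nothing more can be done
None
```

I placed both loose full-length cartons on the bottom course in running bond, tape side up, and handed the job in at 16.75 s with the arm clear of everything.

- **Position:** the last top-view check put the cartons at (597.0, 109.4) and (584.9, 218.9). The targets were (597.0, 109.4) and (584.7, 218.6), so both are within about 0.5 mm.
- **Alignment:** both cartons lie within about 0.1–0.2° of the row, and their sides are flush with the course to within about 0.5 mm in both cameras. Both upper faces are at about 100.7 mm. The nominal height is 100 mm, and the cameras read about 0.7 mm high throughout.
- **Camera disagreement:** while a carton was held above the course, the two cameras differed by 0.5–2 mm on its sideways offset. Once the cartons were seated, they agreed.
- **Other cartons:** the blue look-alike had not moved. The short carton was hidden by the arm in the last top view, so I could not re-measure it. It was never touched, and a mid-job picture from the side camera showed it standing by itself as before.

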